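# Find the tired spring mount

### The arm

A 6-joint arm with a two-finger parallel gripper is mounted at the origin on a cart in front of the work surface, level with it; the furniture and walls round the work are solid. World frame = base frame: x ahead of the robot, y to its left, z up, the work surface at z = 0. Lengths are in m, angles in rad, forces in N, time in s.
With the tool pointing down it reaches from about 0.225 to 0.875 m from the base axis. Payload 3.4 kg.
Tool frame: the origin (TCP) lies between the finger pads; the fingertips stand 11 mm ahead of it and the grasp point (between the pads) lies 8 mm behind it; z points along the fingers, y is the line along which they close (so a half turn about z gives the same grasp; the last joint's range is limited). The gripper opens to 85 mm and grips with 20 to 120 N. Pads are 22 mm wide; open, the fingers measure 114 mm over their backs; the gripper's body (76 mm by 85 mm) begins 54 mm behind the grasp point. The pads swing forward as they close: fully open they stand 13 mm farther back than shut.
Start: joints at [1.216, 0.276, 1.505, -0, 1.361, -0.121], TCP at [0.133, 0.559, 0.242] pointing down, gripper open.
Joint ranges: [-2.89, 2.89], [-0.75, 2.08], [0.22, 2.7], [-1.18, 4.32], [0.11, 2.71], [-2.7, 2.7]. Speed limits (rad/s): [2.57, 2.57, 3.14, 3.14, 3.14, 3.14].

### API

Orientations are given as a unit quaternion [w, x, y, z].
In Python, from rig import manip, imaging gives the robot as it stands. The module is installed in compiled form; this text tells all that it offers.
- The arm moves only by the tool jog_arm, never from a script. Its argument "deltas" is one flat list of numbers, 7 for each row, row after row: the turn, a rotation vector about the world's x, y, z in degrees, then the shift along the world's x, y, z in mm, then the opening, from 0 (shut) to 1 (fully open). In form: [ax, ay, az, tx, ty, tz, gripper, ax, ay, az, tx, ty, tz, gripper, ...]. A call has 1 to 20 rows; each row is the pose to reach, as a shift and turn from the pose commanded when the call began; what a row does not reach only later rows make up. A row lasts 1/10 s, in which the tool goes at most 50 mm and 8.59 degrees, less where a joint would pass 70% of its speed; a pose out of reach is approached as far as the arm can. A call with a gripper value outside its range is refused whole. The fingers move at their own pace and stop on an object; "grip_force" is the grip in N (left out, the last holds). Time passes only in rows, so rows that repeat a pose let the fingers close. It gives the time, the measured TCP pose, the force, the opening and the grip force at its end, in the units of the state.
- manip.get_state(): the state, without advancing time (a new reading comes with each control period).
- imaging.get_image(name): name is "scene" or "top"; returns the picture (384x512x3 uint8, blue, green, red); there is no depth.
- imaging.calibration(name): a dict with "mtx" (3x3 intrinsics, pixels), "cam_to_world" (4x4, takes a point from camera to world coordinates). Camera axes: x right, y down, z forward; pixel columns grow to the right and rows downward; lengths in m; the calibration is good to about 2 mm. A picture is of the moment at which its call begins. calibration takes no time and is no camera call.
- manip.sign_off(): hands the job in; it is judged then, once.
The state is a dict: "clock": time; "qpos": joint angles; "qd": joint speeds; "effort": joint torques, N m; "position": TCP position; "ee_rot": TCP orientation; "contact_force": force on the tool from outside, world axes, zero at the start; "moment": the same for the moment, N m; "width": finger opening in m; "gripper_force": force on a finger pad.
Only numpy, scipy, OpenCV 4.12 (cv2) and the standard library are available. Lean on these libraries where they do the work, as an engineer would, in place of code of your own. Each camera call takes 0.05 s, during which the arm holds its last target. There are 200 camera calls.

### The job

Three shock mounts for the bottling pump stand on the test board, and one has a tired spring. With a fingertip press their rubber pads one after another from left to right, each at least halfway down, to feel which is the softest; then push the small metal tag in front of that softest mount down until it lies flat. Leave the other two tags standing, pick nothing up, and do not disturb the things lying round about.

Things in the scene. Friction and masses are not known exactly. Their poses are not given: they have to be found in the camera images.
- test_board: Fixed plywood board, 170 (x) x 380 (y) x 16 mm thick; origin under its centre; +x away from the robot, +y to the robot's left. Three shock mounts that look alike stand on it in a row along its y, 120 mm apart, turned like the board: 56 mm square steel foot, coil spring, round black rubber pad on top, hinged tag in front. The springs' stiffness cannot be seen; the mounts are shuffled from run to run.
- pad_place_left (a point): Centre of the top face of the left mount's pad when free (left = +y), 55 mm above the worktop; fixed to the board with the board's axes, it does not sink with the pad. The pad is 44 mm across, goes straight down up to 14 mm when pressed and springs back. The softest spring is less than half as stiff as the next.
- pad_place_middle (a point): Centre of the top face of the middle mount's pad when free (left = +y), 55 mm above the worktop; fixed to the board with the board's axes, it does not sink with the pad. The pad is 44 mm across, goes straight down up to 14 mm when pressed and springs back. The softest spring is less than half as stiff as the next.
- pad_place_right (a point): Centre of the top face of the right mount's pad when free (left = +y), 55 mm above the worktop; fixed to the board with the board's axes, it does not sink with the pad. The pad is 44 mm across, goes straight down up to 14 mm when pressed and springs back. The softest spring is less than half as stiff as the next.
- tag_place_left (a point): Where to press the left mount's tag straight down: 26 mm on the robot's side of its hinge (which runs along the board's y), at the height of the flat tag's top, 21.5 mm above the worktop. Round-ended aluminium tag, 26 mm wide, 49 long, 3 thick, hinged at its lower end; standing, it leans to the robot 45 to 50 degrees above level, its free end about 60 mm above the worktop.
- tag_place_middle (a point): Where to press the middle mount's tag straight down: 26 mm on the robot's side of its hinge (which runs along the board's y), at the height of the flat tag's top, 21.5 mm above the worktop. Round-ended aluminium tag, 26 mm wide, 49 long, 3 thick, hinged at its lower end; standing, it leans to the robot 45 to 50 degrees above level, its free end about 60 mm above the worktop.
- tag_place_right (a point): Where to press the right mount's tag straight down: 26 mm on the robot's side of its hinge (which runs along the board's y), at the height of the flat tag's top, 21.5 mm above the worktop. Round-ended aluminium tag, 26 mm wide, 49 long, 3 thick, hinged at its lower end; standing, it leans to the robot 45 to 50 degrees above level, its free end about 60 mm above the worktop.
- pad_a (a joint): How far the pad of mount a is pressed down, m: 0 free, 0.014 fully down. Where mount a stands (left, middle, right) differs from run to run. The spring needs 1 to 3.5 N to start moving, and between 4.5 N (softest) and 15.5 N (stiffest) at full travel, growing evenly.
- pad_b (a joint): How far the pad of mount b is pressed down, m: 0 free, 0.014 fully down. Where mount b stands (left, middle, right) differs from run to run. The spring needs 1 to 3.5 N to start moving, and between 4.5 N (softest) and 15.5 N (stiffest) at full travel, growing evenly.
- pad_c (a joint): How far the pad of mount c is pressed down, m: 0 free, 0.014 fully down. Where mount c stands (left, middle, right) differs from run to run. The spring needs 1 to 3.5 N to start moving, and between 4.5 N (softest) and 15.5 N (stiffest) at full travel, growing evenly.
- tag_a (a joint): Angle of the tag of mount a, rad: 0 to 0.08 standing at the start, 0.87 lying flat. It stays where it is left (stiff hinge, about 1 to 2 N at the pressing spot).
- tag_b (a joint): Angle of the tag of mount b, rad: 0 to 0.08 standing at the start, 0.87 lying flat. It stays where it is left (stiff hinge, about 1 to 2 N at the pressing spot).
- tag_c (a joint): Angle of the tag of mount c, rad: 0 to 0.08 standing at the start, 0.87 lying flat. It stays where it is left (stiff hinge, about 1 to 2 N at the pressing spot).
- cork_0: Bystander, to be left where it is: wine cork, 24 x 42 mm, standing on the board behind and between the left and middle mounts. Loose; origin under its centre.
- old_key: Bystander, to be left where it is: rusty iron key, 99 mm long, lying on the board between the middle and right mounts. Loose; origin under its centre.
- cork_2: Bystander, to be left where it is: wine cork, 24 x 42 mm, standing on the worktop beside the board's right end. Loose; origin under its centre.
- spanner_10: Bystander, to be left where it is: small open-ended spanner, 128 mm, lying in front of the board. Loose; origin under its centre.
- pliers: Bystander, to be left where it is: pliers, 165 mm, lying beyond the board's left end. Loose; origin under its centre.
- whetstone: Bystander, to be left where it is: grey oil stone, 152 x 48 x 24 mm, lying beyond the board's right end. Loose; origin under its centre.

How it is judged:
On the way, in this order (a step that is already met when the one before it is completed fails the run):
1. the left pad is pressed down at least 5 mm (horizontal distance between the grasp point and pad_place_left below 0.055 m and value of joint any of pad_a, pad_b, pad_c above 0.005 m), for 0.1 s.
2. the middle pad is pressed down at least 5 mm (horizontal distance between the grasp point and pad_place_middle below 0.055 m and value of joint any of pad_a, pad_b, pad_c above 0.005 m), for 0.1 s.
3. the right pad is pressed down at least 5 mm (horizontal distance between the grasp point and pad_place_right below 0.055 m and value of joint any of pad_a, pad_b, pad_c above 0.005 m), for 0.1 s.
4. the tag of the softest mount is pushed down flat (value of joint tag_c above 0.75 rad), for 0.1 s.
At the end, for the whole second after the job is handed in: The softest mount's tag is within 0.12 rad of flat, the other two tags are within 0.3 rad of fully standing, all three pads are free again (within 3 mm of the top), and no bystander lies more than 30 mm from where it was (value of joint tag_c above 0.75 rad and value of joint each of tag_a, tag_b below 0.3 rad and value of joint each of pad_a, pad_b, pad_c below 0.003 m and distance of each of cork_0, old_key, cork_2, spanner_10, pliers, whetstone from where it was at the start of the episode below 0.03 m); the robot touches nothing.
It fails at once if the tag of a mount that is not the softest is pushed down (over 0.3 rad) (value of joint any of tag_a, tag_b above 0.3 rad).
It fails at once if a bystander is lifted, carried or shoved more than 30 mm (distance of any of cork_0, old_key, cork_2, spanner_10, pliers, whetstone from where it was at the start of the episode above 0.03 m).
It also fails if it takes over 51 s, if anything falls off the work surface, if the arm or the gripper's body presses on something with over 40 N, if the wrist force passes 120 N, or if a joint passes its speed limit or range.

## Working session

There is one attempt and no reset: what is moved stays moved. The work goes in short steps, Python scripts to look and compute and a tool call to move; the robot and the scene stay as the last step left them, time stands still between calls to the robot, and variables do not carry over. Pictures are saved under pics/ and viewed, at most 10 in all, crops included, and the job is handed in when it is done.

Besides the shell and the picture viewer there is one more tool, called after "Call:" by a JSON object that holds its "name" and its "arguments", one argument or row to a line. jog_arm: Moves the arm, as the interface text tells. Its arguments: {"type":"object","properties":{"deltas":{"type":"array"},"grip_force":{"type":"number"}},"required":["deltas"]}

```bash
mkdir -p pics; python3 - <<'E'
from rig import manip, imaging
import cv2, numpy as np
for n in("top","scene"):
    cv2.imwrite(f"pics/{n}0.png",imaging.get_image(n)); c=imaging.calibration(n); print(np.round(c["mtx"],1).tolist(),np.round(c["cam_to_world"],4).tolist())
s=manip.get_state();print(s["clock"],s["position"],s["ee_rot"],s["width"],s["contact_force"])
E
```

```text
[[492.6, 0.0, 252.2], [0.0, 492.6, 191.3], [0.0, 0.0, 1.0]] [[-0.02, -0.9942, 0.1056, 0.4143], [-0.9996, 0.0217, 0.0153, 0.0017], [-0.0175, -0.1052, -0.9943, 1.1696], [0.0, 0.0, 0.0, 1.0]]
[[392.1, 0.0, 251.5], [0.0, 392.1, 190.9], [0.0, 0.0, 1.0]] [[0.7565, -0.2848, 0.5887, -0.1232], [-0.6538, -0.3482, 0.6717, -0.714], [0.0137, -0.8931, -0.4497, 0.5406], [0.0, 0.0, 0.0, 1.0]]
0.1 [0.1330377  0.5589184  0.24152137] [-2.07385022e-04  1.16617523e-01  9.93176534e-01 -8.26491514e-04] 0.08539964260699044 [0.23329812 0.98003473 0.65275239]
```

View pics/top0.png

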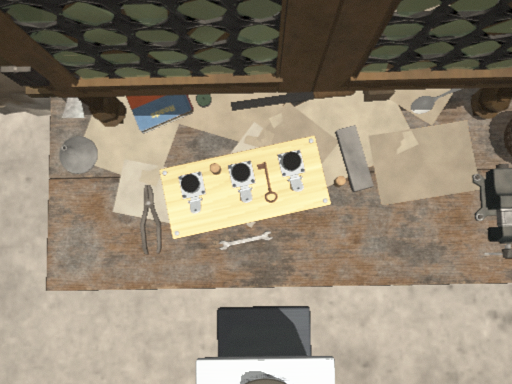

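View pics/scene0.png

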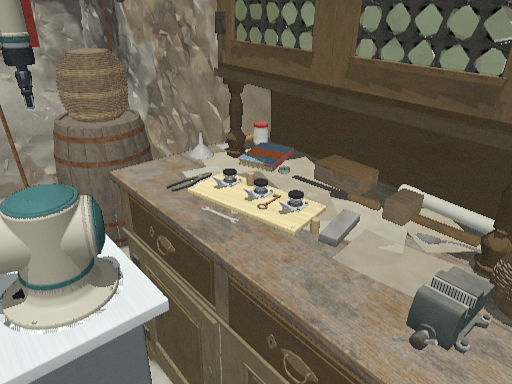

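The top view shows the board (px 162–328, 138–237) with black pads at about (190,183), (241,172) and (291,161). The tags are below them and the key lies between the middle and right mounts. I'll measure these next.

```bash
cat > h.py <<'E'
from rig import manip, imaging
import cv2, numpy as np
def ray(n,px,z):
    c=imaging.calibration(n); T=c["cam_to_world"]
    d=T[:3,:3]@np.linalg.inv(c["mtx"])@np.array([px[0],px[1],1.]); return T[:3,3]+d*(z-T[2,3])/d[2]
E
python3 - <<'E'
from h import *
im=cv2.imread("pics/top0.png"); hsv=cv2.cvtColor(im,cv2.COLOR_BGR2HSV)
m=((hsv[...,0]>15)&(hsv[...,0]<35)&(hsv[...,1]>60)&(hsv[...,2]>190)).astype(np.uint8)
m[:125]=0;m[245:]=0;m[:,:150]=0;m[:,340:]=0
c=max(cv2.findContours(m,0,2)[0],key=cv2.contourArea); r=cv2.minAreaRect(c)
B=np.array([ray("top",p,.016) for p in cv2.boxPoints(r)]);print("board",np.round(B,3).tolist(),np.linalg.norm(np.diff(B,axis=0),axis=1),B.mean(0))
d=(im.max(2)<60).astype(np.uint8); P=[]
for x,y in((190,183),(241,172),(291,161)):
    k=np.zeros_like(d);k[y-16:y+17,x-16:x+17]=d[y-16:y+17,x-16:x+17]
    c=max(cv2.findContours(k,0,2)[0],key=cv2.contourArea);(u,v),rad=cv2.minEnclosingCircle(c)
    p=ray("top",(u,v),.055);P.append(p);print(u,v,rad*2*1.12/492.6,cv2.contourArea(c),np.round(p,4))
P=np.array(P);a=P[0]-P[2];print("spacing",np.linalg.norm(np.diff(P,axis=0),axis=1),"yaw",np.degrees(np.arctan2(-a[0],a[1])))
g=im[125:245,150:340];cv2.imwrite("pics/crop0.png",cv2.resize(g,None,fx=4,fy=4,interpolation=cv2.INTER_CUBIC))
E
```

```text
board [[0.596, 0.245, 0.016], [0.673, -0.134, 0.016], [0.503, -0.165, 0.016], [0.428, 0.208, 0.016]] [0.38646545 0.17256179 0.38040625] [0.55008626 0.03865537 0.016     ]
189.3716278076172 182.67567443847656 0.0396957155847956 201.5 [0.5556 0.1619 0.055 ]
240.3524627685547 171.98634338378906 0.03826028666649221 199.0 [0.5777 0.0449 0.055 ]
291.0 160.5 0.038919074817058086 202.5 [ 0.6016 -0.0714  0.055 ]
spacing [0.11900469 0.11878326] yaw 11.143124452678688
```

View pics/crop0.png

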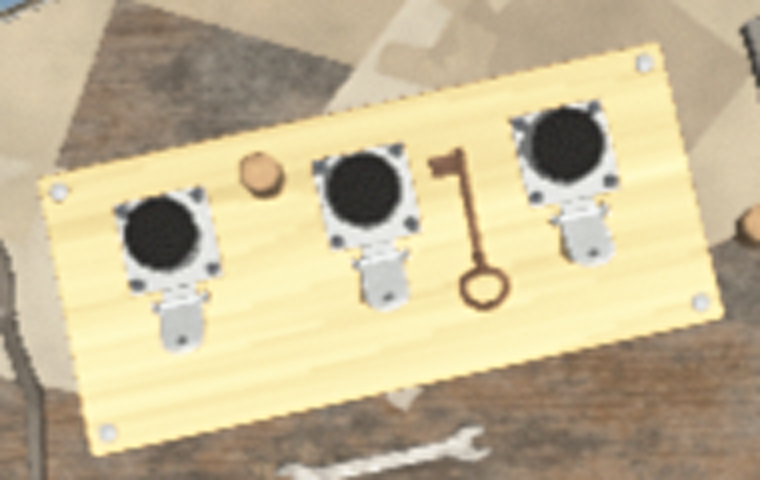

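```bash
python3 - <<'E'
from h import *
P=np.array([[.5556,.1619],[.5777,.0449],[.6016,-.0714]]);a=np.radians(11.1);ex=np.array([np.cos(a),np.sin(a)]);ey=np.array([-ex[1],ex[0]])
for p,h,e in zip(P,((181,298),(380,257),(580,215)),((181,350),(390,310),(595,264))):
    for q,z in((h,.02),(e,.06)):
        w=ray("top",(q[0]/4+150,q[1]/4+125),z)[:2]; print(np.round(w,4),"board-rel mm",np.round(1e3*np.array([(w-p)@ex,(w-p)@ey]),1))
# shelf edge: pillar top height from scene ray at x~.74
for z in(.3,.4,.5,.6): print(z,ray("scene",(237,88),z).round(3),ray("top",(105,100),z).round(3),ray("top",(250,96),z).round(3))
E
```

```text
[0.52   0.1533] board-rel mm [-36.6  -1.6]
[0.4868 0.1483] board-rel mm [-70.1  -0.1]
[0.5416 0.0361] board-rel mm [-37.1  -1.7]
[0.507  0.0298] board-rel mm [-72.3  -1.2]
[ 0.5639 -0.0819] board-rel mm [-39.  -3.]
[ 0.5306 -0.0866] board-rel mm [-72.6  -1.3]
0.3 [0.585 0.163 0.3  ] [0.68 0.28 0.3 ] [0.68  0.015 0.3  ]
0.4 [ 0.291 -0.201  0.4  ] [0.649 0.248 0.4  ] [0.65  0.014 0.4  ]
0.5 [-0.004 -0.566  0.5  ] [0.619 0.216 0.5  ] [0.619 0.012 0.5  ]
0.6 [-0.298 -0.931  0.6  ] [0.588 0.184 0.6  ] [0.589 0.011 0.6  ]
```

Call:
{"name": "jog_arm", "arguments": {
  "deltas": [0, 0, 6, 40, -35, 0, 0, 0, 0, 12, 80, -72, 0, 0, 0, 0, 18, 115, -108, 0, 0, 0, 0, 24.5, 150, -140, 0, 0, 0, 0, 24.5, 185, -172, 0, 0, 0, 0, 24.5, 220, -205, -10, 0, 0, 0, 24.5, 255, -238, -20, 0, 0, 0, 24.5, 290, -270, -30, 0, 0, 0, 24.5, 325, -303, -40, 0, 0, 0, 24.5, 360, -336, -60, 0, 0, 0, 24.5, 390, -368, -80, 0, 0, 0, 24.5, 423, -397, -100, 0, 0, 0, 24.5, 423, -397, -130, 0, 0, 0, 24.5, 423, -397, -142, 0, 0, 0, 24.5, 423, -397, -142, 0]
}}

```text
clock: 1.6
position: [0.5539, 0.1622, 0.098]
ee_rot: [-0.003, -0.097, 0.995, -0.0]
contact_force: [-1.6, 0.2, -0.3]
width: -0.0002
gripper_force: 0.0
```

Call:
{"name": "jog_arm", "arguments": {
  "deltas": [0, 0, 0, 0, 0, -15, 0, 0, 0, 0, 0, 0, -28, 0, 0, 0, 0, 0, 0, -35, 0, 0, 0, 0, 0, 0, -39, 0, 0, 0, 0, 0, 0, -39, 0, 0, 0, 0, 0, 0, -39, 0]
}}

```text
clock: 2.2
position: [0.5557, 0.163, 0.062]
ee_rot: [-0.0, -0.097, 0.995, 0.0]
contact_force: [-2.0, 2.0, 3.4]
width: -0.0003
gripper_force: 2.0
```

```bash
python3 - <<'E'
from h import *
i=imaging.get_image("scene");cv2.imwrite("pics/s1.png",cv2.resize(i[0:300,100:400],None,fx=2,fy=2))
s=manip.get_state();print(s["clock"],s["position"],s["contact_force"])
E
```

```text
2.25 [0.55590716 0.16289168 0.0620231 ] [-3.19135223  2.43309861  3.36801512]
```

View pics/s1.png

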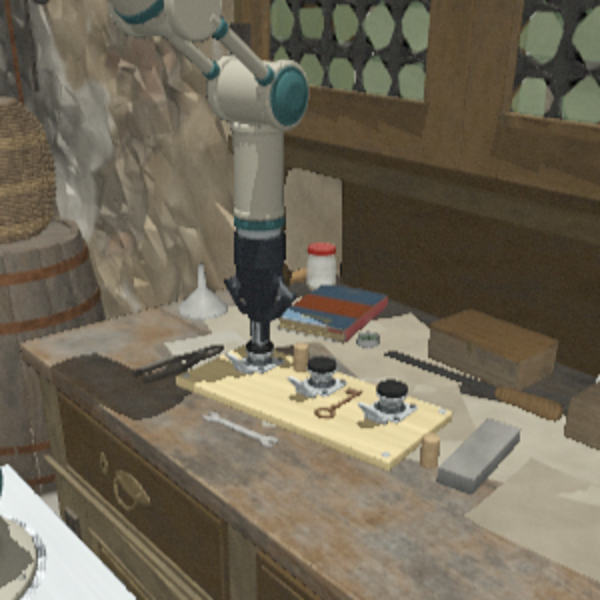

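The finger is on the left pad, at about (258,350) in the crop, and the cabinet is well clear of the arm. I'll press deeper.

Call:
{"name": "jog_arm", "arguments": {
  "deltas": [0, 0, 0, 0, 0, -4, 0, 0, 0, 0, 0, 0, -7, 0, 0, 0, 0, 0, 0, -7, 0, 0, 0, 0, 0, 0, -7, 0]
}}

```text
clock: 2.65
position: [0.5564, 0.1628, 0.0554]
ee_rot: [0.0, -0.097, 0.995, 0.0]
contact_force: [-2.3, 2.1, 7.5]
width: 0.0002
gripper_force: 3.8
```

```bash
cat > avg.py <<'E'
from h import *
F=[]
for _ in range(8):
    imaging.get_image("top"); s=manip.get_state(); F.append(s["contact_force"])
print(s["clock"],s["position"].round(4),np.mean(F,0).round(2),np.std(F,0).round(2))
E
python3 avg.py
```

```text
3.05 [0.5564 0.1627 0.0555] [-3.46  1.82  7.58] [0.76 0.5  0.56]
```

Call:
{"name": "jog_arm", "arguments": {
  "deltas": [0, 0, 0, 0, 0, 25, 0, 0, 0, 0, 0, 0, 48, 0, 0, 0, 0, 7, -40, 48, 0, 0, 0, 0, 14, -80, 48, 0, 0, 0, 0, 22, -117, 48, 0, 0, 0, 0, 22, -117, 42, 0, 0, 0, 0, 22, -117, 42, 0, 0, 0, 0, 22, -117, 42, 0]
}}

```text
clock: 3.85
position: [0.5779, 0.0459, 0.096]
ee_rot: [-0.0, -0.097, 0.995, 0.0]
contact_force: [0.5, -0.6, 0.6]
width: 0.0002
gripper_force: 0.0
```

```bash
python3 avg.py
```

```text
4.25 [0.5782 0.0459 0.0964] [ 0.33  0.12 -0.07] [0.56 0.38 0.71]
```

Call:
{"name": "jog_arm", "arguments": {
  "deltas": [0, 0, 0, 0, 0, -15, 0, 0, 0, 0, 0, 0, -30, 0, 0, 0, 0, 0, 0, -38, 0, 0, 0, 0, 0, 0, -42, 0, 0, 0, 0, 0, 0, -42, 0, 0, 0, 0, 0, 0, -42, 0, 0, 0, 0, 0, 0, -42, 0]
}}

```text
clock: 4.95
position: [0.5781, 0.0456, 0.0549]
ee_rot: [0.0, -0.097, 0.995, 0.0]
contact_force: [-1.0, 0.0, 2.7]
width: -0.0001
gripper_force: 1.7
```

```bash
python3 avg.py
```

```text
5.35 [0.5782 0.0455 0.0544] [-1.81  1.46  3.32] [0.34 0.38 0.35]
```

Call:
{"name": "jog_arm", "arguments": {
  "deltas": [0, 0, 0, 0, 0, 25, 0, 0, 0, 0, 0, 0, 48, 0, 0, 0, 0, 8, -40, 48, 0, 0, 0, 0, 16, -80, 48, 0, 0, 0, 0, 23, -117, 48, 0, 0, 0, 0, 23, -117, 42, 0, 0, 0, 0, 23, -117, 26, 0, 0, 0, 0, 23, -117, 12, 0, 0, 0, 0, 23, -117, 4, 0, 0, 0, 0, 23, -117, 0, 0, 0, 0, 0, 23, -117, 0, 0, 0, 0, 0, 23, -117, 0, 0]
}}

```text
clock: 6.55
position: [0.6013, -0.0721, 0.0558]
ee_rot: [0.0, -0.097, 0.995, -0.001]
contact_force: [-3.9, -1.4, 12.2]
width: -0.0001
gripper_force: 5.8
```

```bash
python3 avg.py
```

```text
6.95 [ 0.6013 -0.0721  0.056 ] [-3.32 -1.36 11.37] [0.45 0.55 0.51]
```

Forces at about 11 mm depth were 7.6 N (left), 3.3 N (middle) and 11.4 N (right), so the middle mount is the softest. I'll press its tag at about (0.516, 0.032).

Call:
{"name": "jog_arm", "arguments": {
  "deltas": [0, 0, 0, 0, 0, 30, 0, 0, 0, 0, 0, 0, 60, 0, 0, 0, 0, -26, 31, 62, 0, 0, 0, 0, -52, 62, 62, 0, 0, 0, 0, -86, 104, 62, 0, 0, 0, 0, -86, 104, 62, 0, 0, 0, 0, -86, 104, 30, 0, 0, 0, 0, -86, 104, 15, 0, 0, 0, 0, -86, 104, 5, 0, 0, 0, 0, -86, 104, -4, 0, 0, 0, 0, -86, 104, -12, 0, 0, 0, 0, -86, 104, -19, 0, 0, 0, 0, -86, 104, -19, 0, 0, 0, 0, -86, 104, -19, 0]
}}

```text
clock: 8.35
position: [0.5156, 0.0323, 0.0353]
ee_rot: [0.0, -0.097, 0.995, 0.0]
contact_force: [-0.7, -0.1, -0.4]
width: -0.0
gripper_force: 0.0
```

```bash
python3 avg.py
```

```text
8.75 [0.5154 0.0324 0.0355] [-0.26 -0.08 -0.2 ] [0.38 0.48 0.34]
```

Call:
{"name": "jog_arm", "arguments": {
  "deltas": [0, 0, 0, 0, 0, -2, 0, 0, 0, 0, 0, 0, -4, 0, 0, 0, 0, 0, 0, -4, 0, 0, 0, 0, 0, 0, -4, 0]
}}

```text
clock: 9.15
position: [0.5154, 0.0323, 0.0324]
ee_rot: [0.0, -0.097, 0.995, -0.0]
contact_force: [-2.3, -0.2, 9.8]
width: -0.0001
gripper_force: 4.7
```

```bash
python3 avg.py
```

```text
9.55 [0.5155 0.0324 0.0324] [-1.95 -0.1   9.23] [0.39 0.66 0.56]
```

The tool is against a hard stop at the expected height (0.0324), so the tag is flat. I'll retreat and check.

Call:
{"name": "jog_arm", "arguments": {
  "deltas": [0, 0, 0, 0, 0, 30, 0, 0, 0, 0, 0, 0, 70, 0, 0, 0, 0, 0, 0, 110, 0, 0, 0, 0, -30, 30, 150, 0, 0, 0, 0, -60, 70, 180, 0, 0, 0, 0, -100, 110, 190, 0, 0, 0, 0, -130, 150, 200, 0, 0, 0, 0, -160, 190, 200, 0, 0, 0, 0, -190, 230, 200, 0, 0, 0, 0, -190, 230, 200, 0, 0, 0, 0, -190, 230, 200, 0, 0, 0, 0, -190, 230, 200, 0]
}}

```text
clock: 10.75
position: [0.3252, 0.2623, 0.2312]
ee_rot: [0.0, -0.098, 0.995, -0.0]
contact_force: [1.0, 0.0, -0.7]
width: 0.0001
gripper_force: 0.0
```

```bash
python3 - <<'E'
from h import *
a=imaging.get_image("top")[110:260,130:360];b=imaging.get_image("scene")[150:260,160:390]
f=lambda i,k:cv2.resize(i,None,fx=k,fy=k,interpolation=cv2.INTER_CUBIC)
cv2.imwrite("pics/end.png",np.vstack([f(a,2.3),f(b,2.3)])[:600])
E
```

```text
(no output)
```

View pics/end.png

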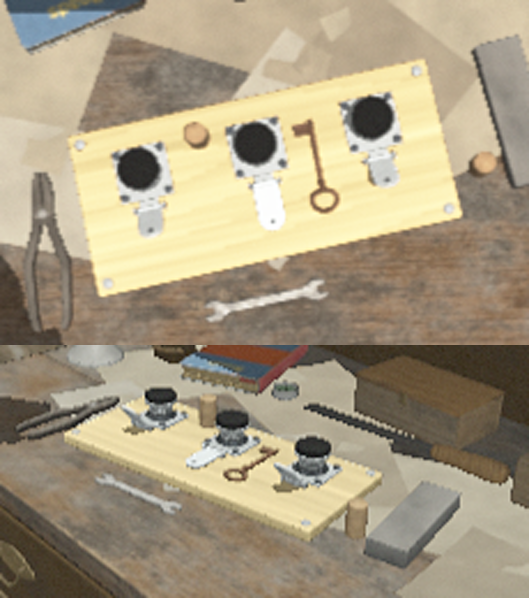

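The middle tag at (268,203) lies flat. The other two tags stand, all pads are up and the bystanders have not moved.

```bash
python3 -c "
from rig import manip
print(manip.sign_off())"
```

```text
the job is handed in; nothing more can be done
None
```

I pressed the pads left to right, the middle mount was clearly the softest (3.3 N against 7.6 N left and 11.4 N right, each about 11 mm down), and I pushed its tag flat; the other two tags still stand, nothing else moved, and the job is handed in (no verdict was shown).

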